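# Knock a formed bracket out of its die and tray it

## Task

Push the die's knock-out lever fully down so that it raises the formed bracket, then lift the bracket out of the die and set it down, without dropping it, in the empty bay of the finished-parts tray. It must lie flat on the bay's floor with its open side up, straight along the bay and with its slotted end pointing the same way as on the brackets already there. Leave those brackets and the stack of flat blanks where they are.

Things in the scene. Friction and masses are not known exactly. Their poses are not given: they have to be found in the camera images.
- bracket: formed steel bracket lying open side up in the die: flat base 105 x 40 x 3 mm, two side walls 3 mm thick, 40 mm over their outsides, 20 mm high overall, from x = -42 to +28 mm (middle x = -7 mm): grasp across them from above. The +x end is a flat ear with an open 14 mm slot, the -x end a plain 10 mm lip. Origin: centre of the underside; x lengthways to the slotted end, z up. 150 g
- bracket_slot (a point): middle of the bracket's slotted end, on its edge (52.5 mm along x from the bracket's origin)
- die: fixed steel block 170 x 90 x 47 mm high; cavity 109 x 44 mm in its top, floor at z = 26 mm. Origin: centre of underside; x lengthways (bracket lies along it, slotted end to +x), z up. At first the bracket's top is 1 mm below the die's top; with the lever fully down it is raised 16 mm, 15 mm of its walls stand out, and it stays so. Lever on the -y side
- lever (a joint): the knock-out lever: angle 0 = up (start), 0.42 rad = fully down (stop). It hinges about the die's x direction at y = -53 mm, z = 35 mm in the die's frame, needs about 8 N at its pad and stays where it is left
- lever_pad (a point): centre of the top face of the flat 36 x 36 mm press pad at the lever's end, 108 mm from its hinge; it moves with the lever, from 68 mm above the table (up) to about 23 mm (fully down); push down on it with closed fingers
- tray: fixed grey plastic tray with three bays side by side along its y, 150 x 282 mm. Origin: centre of the underside; floor top at z = 4 mm, rims and dividers 6 mm wide rise to z = 9 mm. Each bay is 138 mm long (x) by 86 mm wide (y), bay centres at y = -92, 0, +92 mm; two hold finished brackets, one is empty
- empty_bay (a point): centre of the floor of the tray's empty bay; x along the bay, in the direction in which the finished brackets' slotted ends point; z up
- done_a: a finished bracket lying in its bay, the same shape and axes as the bracket
- done_b: another finished bracket lying in its bay, the same shape and axes as the bracket
- blanks: stack of flat steel blanks, 105 x 40 x 24 mm high, lying beyond the die and tray; bystander; origin under its centre, x lengthways
There are look-alikes about, which are no part of the job. Leave any green or yellow look-alike of the bracket alone.

How it is judged:
By the outcome, as a careful person would: the job done as asked, in the order asked, and still so for the second after the job is handed in, with the robot touching nothing.
It also fails if it takes over 43 s, if anything falls off the work surface, if the arm or the gripper's body presses on something with over 40 N, if the wrist force passes 120 N, or if a joint passes its speed limit or range.

## Robot

A 6-joint arm with a two-finger parallel gripper is mounted at the origin on the work surface. World frame = base frame: x ahead of the robot, y to its left, z up, the work surface at z = 0. Lengths are in m, angles in rad, forces in N, time in s.
With the tool pointing down it reaches from about 0.375 to 0.9 m from the base axis. Payload 3.1 kg.
Tool frame: the origin (TCP) lies on the centre line of the jaws, within the pads' length; the fingertips stand 8 mm ahead of it and the grasp point (between the pads) lies 11 mm behind it; z points along the fingers, y is the line along which they close (so a half turn about z gives the same grasp; the last joint's range is limited). The gripper opens to 85 mm and grips with 20 to 120 N. Pads are 22 mm wide; open, the fingers measure 114 mm over their backs; the gripper's body (76 mm by 85 mm) begins 54 mm behind the grasp point. The pads swing forward as they close: fully open they stand 13 mm farther back than shut.
Start: joints at [0.933, 0.527, 1.433, -0, 1.181, -0.178], TCP at [0.277, 0.56, 0.239] pointing down, gripper open.
Joint ranges: [-3.08, 3.08], [-0.75, 2.2], [0.22, 2.44], [-1.43, 4.57], [0, 2.65], [-2.85, 2.85]. Speed limits (rad/s): [2.79, 2.79, 3.14, 3.14, 3.14, 3.14].

## Interface

Orientations are given as a unit quaternion [x, y, z, w].
In Python, from station import * gives the robot as it stands.
- The arm moves only by the tool play_rows, never from a script. Its argument "rows" is a list of rows, each a list of 3 entries, a list of its own where there are three numbers: the turn, a rotation vector about the tool's x, y, z in degrees, then the shift along the tool's x, y, z in mm, then the closure, from 0 (fully open) to 1 (shut). In form: [[[ax, ay, az], [dx, dy, dz], jaw], ...]. A call has 1 to 12 rows; each row shifts and turns the commanded pose from where the row before left it, along the tool's axes as they then stand; what a row does not reach is not made up. A row lasts 1/12 s, in which the tool goes at most 41.7 mm and 7.16 degrees, less where a joint would pass 70% of its speed; a pose out of reach is approached as far as the arm can. A call with a gripper value outside its range is refused whole. The fingers move at their own pace and stop on an object; "grip_force" is the grip in N (left out, the last holds). Time passes only in rows, so rows that do not move let the fingers close. It gives the time, the measured TCP pose, the force, the opening and the grip force at its end, in the units of the state.
- sense(): the state, without advancing time (a new reading comes with each control period).
- snapshot(name): name is "side" or "top"; returns (picture, depth): 400x640x3 uint8, red, green, blue; 400x640 float32, m along the optical axis (not along the pixel's ray), 0 where there is no reading.
- get_calibration(name): a dict with "vfov" (degrees; the focal length in pixels is half the picture's height over the tangent of half this angle, whatever the lens; pixels are square), "cx", "cy" (the principal point, pixels), "xyz" and "attitude" of the camera in the world. Camera axes: x right, y down, z forward; pixel columns grow to the right and rows downward; lengths in m; the calibration is good to about 2 mm. A picture is of the moment at which its call begins. get_calibration takes no time and is no camera call.
- sign_off(): hands the job in; it is judged then, once.
The state is a dict: "t": time; "q": joint angles; "qd": joint speeds; "tau": joint torques, N m; "tcp_pos": TCP position; "tool_rot": TCP orientation; "force": force on the tool from outside, world axes, zero at the start; "ft_torque": the same for the moment, N m; "finger_gap": opening from 0.0 (shut) to 1.0 (fully open); "gripper_force": force on a finger pad.
Only numpy, scipy, OpenCV 4.12 (cv2) and the standard library are available. Lean on these libraries where they do the work, as an engineer would, in place of code of your own. Each camera call takes 0.05 s, during which the arm holds its last target. There are 200 camera calls.

## Working session

There is one attempt and no reset: what is moved stays moved. The work goes in short steps, Python scripts to look and compute and a tool call to move; the robot and the scene stay as the last step left them, time stands still between calls to the robot, and variables do not carry over. Pictures are saved under pics/ and viewed, at most 10 in all, crops included, and the job is handed in when it is done.

Besides the shell and the picture viewer there is one more tool, called after ">>>" as name(argument=value, ...), one argument or row to a line, values as JSON. play_rows: Moves the arm, as the interface text tells. Its arguments: {"type":"object","properties":{"rows":{"type":"array","items":{"type":"array"}},"grip_force":{"type":"number"}},"required":["rows"]}

```bash
mkdir -p pics; cat > h.py <<'E'
from station import *
import numpy as np, cv2
from scipy.spatial.transform import Rotation as R
def cam(n):
    c=get_calibration(n); a=np.array(c["attitude"],float)
    M=a if a.shape==(3,3) else R.from_quat(a).as_matrix()
    return c,M,200/np.tan(np.radians(c["vfov"])/2),np.array(c["xyz"])
def ray(n,u,v,z):
    c,M,f,o=cam(n); d=M@np.array([(u-c["cx"])/f,(v-c["cy"])/f,1]); return o+d*(z-o[2])/d[2]
def cloud(n,D):
    c,M,f,o=cam(n); v,u=np.mgrid[:400,:640]
    P=np.stack([(u-c["cx"])/f*D,(v-c["cy"])/f*D,D],-1); return P@M.T+o
def save(n,name):
    p,D=snapshot(n); cv2.imwrite(f"pics/{name}.png",p[:,:,::-1]); np.save(f"pics/{name}.npy",D); return p,D
E
python3 - <<'E'
from h import *
for n in("top","side"):
    print(n,get_calibration(n)); p,D=save(n,n+"0"); print((D>0).mean(),D[200,320])
print(sense())
E
```

```text
top {'vfov': 57.58969983023413, 'cx': 323.3732335905216, 'cy': 198.89578221585222, 'xyz': array([ 0.33335111, -0.02134846,  0.94163826]), 'attitude': array([-0.64404199,  0.75737125, -0.0831636 ,  0.06842895])}
0.99626953125 0.96352446
side {'vfov': 53.45586980085804, 'cx': 321.6457772241324, 'cy': 204.86386691571295, 'xyz': array([-0.00627831, -0.62869111,  0.73212303]), 'attitude': array([ 0.84573916, -0.33470683,  0.14263213, -0.39032383])}
0.99605859375 1.1372722
{'t': 0.1, 'q': array([ 9.33472953e-01,  5.28410442e-01,  1.43374372e+00, -1.17021945e-05,
        1.18141246e+00, -1.78484913e-01]), 'qd': array([-0.00178899, -0.00045689, -0.00465643,  0.00031344,  0.0011    ,
       -0.00030796]), 'tau': array([-4.11156934e-04, -4.43307388e+01, -1.78585196e+01, -2.33694636e-04,
        3.89027919e-03,  1.29863139e-05]), 'tcp_pos': array([0.27641218, 0.5598672 , 0.23841827]), 'tool_rot': array([ 2.27409730e-01,  9.73798665e-01, -9.08152214e-04, -3.86555909e-04]), 'force': array([-1.52001985,  0.16213829, -0.21781494]), 'ft_torque': array([ 0.00247769,  0.02717986, -0.01638589]), 'gripper_force': 0.0, 'finger_gap': 1.002448937404853}
```

View pics/top0.png

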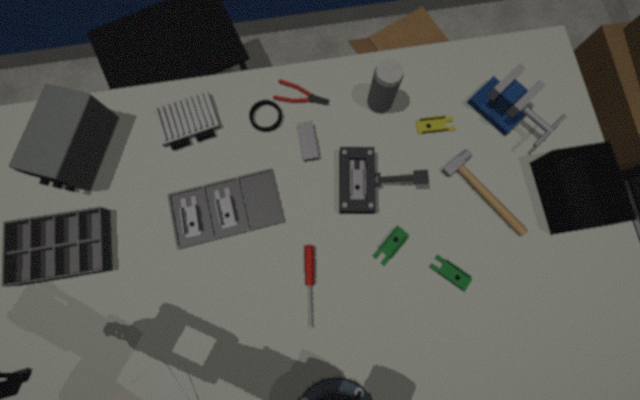

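View pics/side0.png

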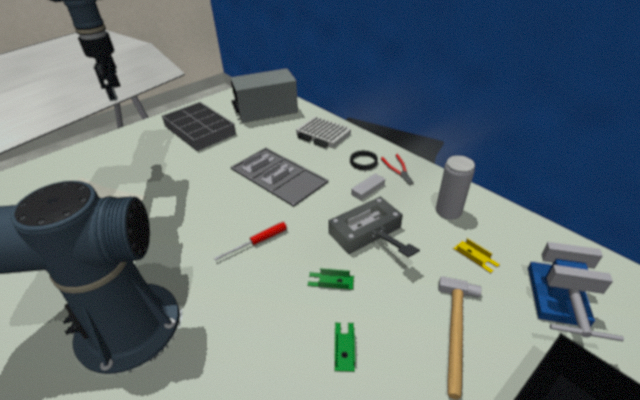

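The top view shows the die at (358,180) with its lever pad at (421,178), and the tray at (227,208) with its empty bay at (264,200). The finished brackets are at (190,215) and (225,207). The green pieces at (391,245) and (452,272) and the yellow one at (435,125) are look-alikes. The grey bracket in the die, at (357,180), is the one meant.

```bash
python3 - <<'E'
from h import *
D=np.load("pics/top0.npy"); p=cv2.imread("pics/top0.png")
P=cloud("top",D)
def rect(m,z,name):
    cs,_=cv2.findContours(m.astype(np.uint8),cv2.RETR_EXTERNAL,cv2.CHAIN_APPROX_NONE)
    c=max(cs,key=cv2.contourArea)[:,0]
    W=np.array([ray("top",u,v,z)[:2] for u,v in c],np.float32)
    r=cv2.minAreaRect(W*1000); print(name,r, 'px',c.mean(0)); return r
def box(u0,u1,v0,v1):
    m=np.zeros((400,640),bool); m[v0:v1,u0:u1]=1; return m
z=P[:,:,2]
for n,(u,v) in dict(table=(330,230),dietop=(345,165),pad=(421,178),traybay=(264,200),done=(225,207),br=(357,190),blank=(308,140)).items(): print(n,P[v,u].round(4),p[v,u])
g=p.max(2)
rect(box(330,383,140,222)&(z>.036)&(g<150),.047,'die')
rect(box(410,440,160,195)&(z>.04),.068,'pad')
rect(box(160,292,160,255)&(g<135),.007,'tray')
b=box(334,381,142,219); 
rect(box(346,371,155,206)&(g>105),.046,'bracket')
rect(box(210,242,180,235)&(g>135),.015,'doneb'); rect(box(175,206,188,243)&(g>135),.015,'donea')
a=cv2.resize(p[130:230,330:440],None,fx=4.8,fy=4.8,interpolation=2); b=cv2.resize(p[160:260,160:295],None,fx=4,fy=4,interpolation=2)
o=np.zeros((480,0,3),np.uint8)
b=cv2.resize(p[160:255,165:290],(270,205)); a=a
cv2.imwrite("pics/crop.png",np.clip(np.hstack([a,np.vstack([b,np.zeros((275,270,3),np.uint8)])])*1.4,0,255))
E
```

```text
table [ 0.4519 -0.0614  0.0015] [114 122 122]
dietop [ 0.6063 -0.1255  0.0444] [49 47 47]
pad [ 0.5357 -0.3042  0.0671] [52 52 53]
traybay [0.5579 0.0972 0.0038] [79 81 80]
done [0.5549 0.1999 0.0067] [125 123 127]
br [ 0.5398 -0.1463  0.0279] [94 92 94]
blank [ 0.6965 -0.0422  0.0258] [103 102 104]
die ((565.3338623046875, -159.65260314941406), (107.26776123046875, 172.24343872070312), 80.17118072509766) px [358.79326923 178.33653846]
pad ((541.4530029296875, -299.8088684082031), (45.18853759765625, 36.25704574584961), 80.79269409179688) px [419.38983051 176.15254237]
tray ((558.82666015625, 202.80108642578125), (356.5347900390625, 250.71682739257812), 80.7981948852539) px [225.5 207. ]
bracket ((578.4312744140625, -153.62081909179688), (19.850284576416016, 57.44416809082031), 76.20865631103516) px [358.45454545 174.27272727]Traceback (most recent call last):
  File "<stdin>", line 19, in <module>
  File "<stdin>", line 6, in rect
ValueError: max() iterable argument is empty
```

```bash
python3 - <<'E'
from h import *
D=np.load("pics/top0.npy"); p=cv2.imread("pics/top0.png")
P=cloud("top",D); z=P[:,:,2]; g=p.max(2)
def rect(m,z,name,op=1):
    m=cv2.morphologyEx(m.astype(np.uint8),cv2.MORPH_OPEN,np.ones((op,op)))
    cs,_=cv2.findContours(m,cv2.RETR_EXTERNAL,cv2.CHAIN_APPROX_NONE)
    c=max(cs,key=cv2.contourArea)[:,0]
    W=np.array([ray("top",u,v,z)[:2] for u,v in c],np.float32)
    r=cv2.minAreaRect(W*1000); print(name,np.round(np.hstack([*r]),1), 'px',c.min(0),c.max(0))
def box(u0,u1,v0,v1):
    m=np.zeros((400,640),bool); m[v0:v1,u0:u1]=1; return m
rect(box(325,400,135,225)&(g<75)&(z>.035),.047,'die',7)
rect(box(412,440,160,195)&(g<75)&(z>.045),.068,'pad',5)
rect(box(160,295,160,255)&(g<100),.009,'tray',1)
rect(box(346,371,155,206)&(g>75),.046,'bracket',1)
rect(box(208,242,180,235)&(g>100),.012,'doneb',1); rect(box(173,208,188,243)&(g>100),.012,'donea',1)
a=cv2.resize(p[130:230,330:440],(528,480),interpolation=2)
b=cv2.resize(p[160:255,165:290],(270,205))
cv2.imwrite("pics/crop.png",np.clip(np.hstack([a,np.vstack([b,np.zeros((275,270,3),np.uint8)])])*1.8,0,255))
E
```

```text
die [ 566.5 -150.6   89.1  167.    80.2] px [340 147] [375 210]
pad [ 539.9 -301.2   38.5   33.6   80.8] px [412 170] [427 183]
tray [552.3 196.9 151.8 285.2   5.4] px [168 169] [285 248]
bracket [ 563.  -150.3   38.5  103.1   79.8] px [350 160] [365 199]
doneb [552.2 198.4 104.9  39.    6.7] px [214 188] [236 228]
donea [543.6 290.2 105.1  38.8   2.8] px [181 196] [200 237][ WARN:0@1.166] global loadsave.cpp:1063 imwrite_ Unsupported depth image for selected encoder is fallbacked to CV_8U.
```

View pics/crop.png

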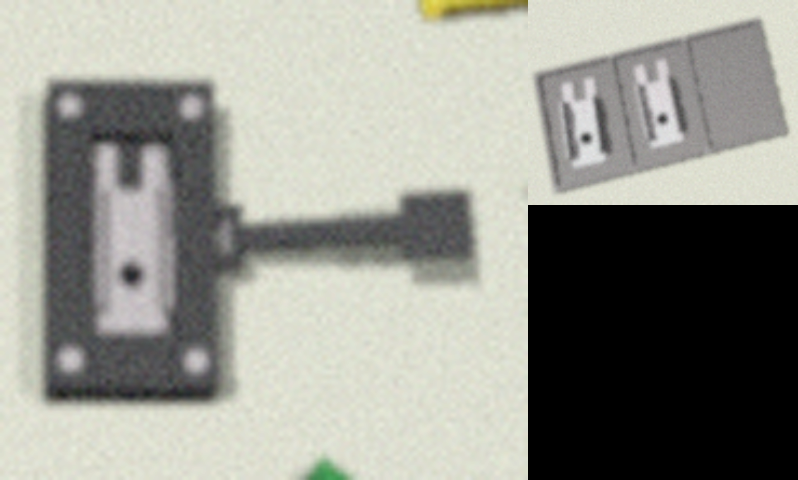

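The crop shows the grey bracket in the die, with its slot at the top (towards world +x) and its hole below the middle. The finished brackets point the same way, and the right-hand bay is empty.

Measured values:

| Thing | Position (mm) | Yaw |
|---|---|---|
| Die | (566, -150) | -9.8° |
| Lever pad | (540, -302) | – |
| Empty bay | (561, 105) | 5.4° |

Sizes agree with those given (89x167, 152x285 and 38x103 mm).

>>> play_rows(
  rows=[
    [[0,0,-5.5],[0,0,0],1],
    [[0,0,-5.5],[0,0,0],1],
    [[0,0,-5.5],[0,0,0],1],
    [[0,0,0],[-17,-33.5,0],1],
    [[0,0,0],[-17,-33.5,0],1],
    [[0,0,0],[-17,-33.5,0],1],
    [[0,0,0],[-17,-33.5,0],1],
    [[0,0,0],[-17,-33.5,0],1],
    [[0,0,0],[-17,-33.5,0],1],
    [[0,0,0],[-17,-33.5,0],1],
    [[0,0,0],[-17,-33.5,0],1],
    [[0,0,0],[-17,-33.5,0],1],
  ],
)

```text
t: 1.1
tcp_pos: [0.3762, 0.2355, 0.2392]
tool_rot: [0.085, 0.996, -0.0, -0.0]
force: [0.5, -0.3, -0.4]
finger_gap: 0.003
gripper_force: 0.0
```

>>> play_rows(
  rows=[
    [[0,0,0],[-17,-33.5,0],1],
    [[0,0,0],[-17,-33.5,0],1],
    [[0,0,0],[-17,-33.5,0],1],
    [[0,0,0],[-17,-33.5,0],1],
    [[0,0,0],[-17,-33.5,0],1],
    [[0,0,0],[-17,-33.5,0],1],
    [[0,0,0],[-17,-33.5,0],1],
    [[0,0,0],[-17,-33.5,0],1],
    [[0,0,0],[-17,-33.5,0],1],
    [[0,0,0],[-17,-33.5,0],1],
    [[0,0,0],[-17,-33.5,0],1],
    [[0,0,0],[-17,-33.5,0],1],
  ],
)

```text
t: 2.1
tcp_pos: [0.5088, -0.1954, 0.2389]
tool_rot: [0.086, 0.996, 0.0, -0.0]
force: [0.7, 1.3, 0.3]
finger_gap: -0.005
gripper_force: 0.0
```

>>> play_rows(
  rows=[
    [[0,0,0],[-17,-33.5,0],1],
    [[0,0,0],[-17,-33.5,0],1],
    [[0,0,0],[-16,-33.5,0],1],
    [[0,0,0],[0,0,30],1],
    [[0,0,0],[0,0,30],1],
    [[0,0,0],[0,0,30],1],
    [[0,0,0],[0,0,30],1],
    [[0,0,0],[0,0,0],1],
    [[0,0,0],[0,0,0],1],
  ],
)

```text
t: 2.85
tcp_pos: [0.54, -0.3002, 0.1176]
tool_rot: [0.085, 0.996, 0.001, -0.002]
force: [0.4, -0.2, 1.4]
finger_gap: -0.001
gripper_force: 0.0
```

```bash
cat >> h.py <<'E'
def go(x,y,z,yaw):
    "tool-frame shift (mm) to world TCP target, and yaw error for tool y along yaw+90"
    s=sense(); M=R.from_quat(s["tool_rot"]).as_matrix()
    d=M.T@(np.array([x,y,z])-1000*s["tcp_pos"])
    yw=np.degrees(np.arctan2(M[1,1],M[0,1]))-90
    print("t%.2f"%s["t"],"tcp",(1000*s["tcp_pos"]).round(1),"yaw %.2f"%yw,"shift",d.round(1),"turn z %.2f"%(yw-yaw),"tilt",M[:,2].round(3),"F",np.round(s["force"],1),"gap %.3f gf %.1f"%(s["finger_gap"],s["gripper_force"]))
E
python3 -c "
from h import *
go(540,-304,72,-9.8)"
```

```text
t2.85 tcp [ 540.  -300.2  117.6] yaw -9.79 shift [-0.9 -3.8 45.6] turn z 0.01 tilt [-0.004  0.003 -1.   ] F [ 0.4 -0.2  1.4] gap -0.001 gf 0.0
```

>>> play_rows(
  rows=[
    [[0,0,0],[-0.5,-3.5,15],1],
    [[0,0,0],[0,0,15],1],
    [[0,0,0],[0,0,6],1],
    [[0,0,0],[0,0,4],1],
    [[0,0,0],[0,0,4],1],
    [[0,0,0],[0,0,4],1],
    [[0,0,0],[0,0,4],1],
    [[0,0,0],[0,0,4],1],
    [[0,0,0],[0,0,4],1],
  ],
)

```text
t: 3.6
tcp_pos: [0.5425, -0.3073, 0.0622]
tool_rot: [0.085, 0.996, -0.003, 0.002]
force: [-1.9, -3.4, 6.0]
finger_gap: 0.003
gripper_force: 3.2
```

>>> play_rows(
  rows=[
    [[0,0,0],[0,0,4],1],
    [[0,0,0],[0,0,4],1],
    [[0,0,0],[0,0,4],1],
    [[0,0,0],[0,0,4],1],
    [[0,0,0],[0,0,4],1],
    [[0,0,0],[0,0,2],1],
    [[0,0,0],[0,0,2],1],
    [[0,0,0],[0,0,0],1],
  ],
)

```text
t: 4.27
tcp_pos: [0.5428, -0.3079, 0.0379]
tool_rot: [0.085, 0.996, -0.003, 0.003]
force: [-1.1, -3.8, 3.9]
finger_gap: -0.002
gripper_force: 2.2
```

>>> play_rows(
  rows=[
    [[0,0,0],[0,0,2],1],
    [[0,0,0],[0,0,2],1],
    [[0,0,0],[0,0,1],1],
    [[0,0,0],[0,0,1],1],
    [[0,0,0],[0,0,0],1],
  ],
)

```text
t: 4.68
tcp_pos: [0.5429, -0.3075, 0.0322]
tool_rot: [0.085, 0.996, -0.003, 0.002]
force: [-0.5, -2.8, 6.2]
finger_gap: -0.003
gripper_force: 3.2
```

>>> play_rows(
  rows=[
    [[0,0,0],[0,0,1],1],
    [[0,0,0],[0,0,1],1],
    [[0,0,0],[0,0,0],1],
  ],
)

```text
t: 4.93
tcp_pos: [0.5429, -0.3075, 0.0319]
tool_rot: [0.085, 0.996, -0.003, 0.003]
force: [-3.3, -1.0, 15.8]
finger_gap: 0.001
gripper_force: 7.8
```

>>> play_rows(
  rows=[
    [[0,0,0],[0,0,1],1],
    [[0,0,0],[0,0,0],1],
    [[0,0,0],[0,0,0],1],
  ],
)

```text
t: 5.18
tcp_pos: [0.543, -0.3075, 0.0317]
tool_rot: [0.085, 0.996, -0.003, 0.003]
force: [-4.3, -0.6, 19.7]
finger_gap: -0.0
gripper_force: 10.2
```

>>> play_rows(
  rows=[
    [[0,0,0],[0,0,-15],1],
    [[0,0,0],[0,0,-30],1],
    [[0,0,0],[0,0,-40],1],
    [[0,0,0],[0,0,-40],1],
    [[0,0,0],[0,0,-20],1],
    [[0,0,0],[0,0,0],0.2],
    [[0,0,0],[0,0,0],0.2],
  ],
)

```text
t: 5.77
tcp_pos: [0.5422, -0.3053, 0.1741]
tool_rot: [0.085, 0.996, -0.002, 0.002]
force: [0.3, -0.1, 0.7]
finger_gap: 0.274
gripper_force: 0.0
```

```bash
python3 - <<'E'
from h import *
p,D=save("top","top1"); q,E=save("side","side1"); p=p[:,:,::-1]; q=q[:,:,::-1]
g=p.max(2); P=cloud("top",D)
m=np.zeros((400,640),bool); m[150:212,344:372]=1
m=(m&(g>75)).astype(np.uint8)
cs,_=cv2.findContours(m,0,1); c=max(cs,key=cv2.contourArea)[:,0]
for z in(.045,.062):
  W=np.array([ray("top",u,v,z)[:2] for u,v in c],np.float32); print(z,np.round(np.hstack([*cv2.minAreaRect(W*1000)]),1))
print(c.min(0),c.max(0),P[190,357])
a=cv2.resize(p[130:230,330:440],(396,360),interpolation=2)
b=cv2.resize(q[185:275,320:430],(400,360),interpolation=2)
cv2.imwrite("pics/crop1.png",np.clip(np.hstack([a,b])*1.8,0,255).astype(np.uint8))
go(563,-150,90,-9.8)
E
```

```text
0.045 [ 561.7 -150.7   70.2  162.1   80. ]
0.062 [ 557.3 -148.2   68.9  159.1   80. ]
[344 150] [371 211] [ 0.36457017 -0.04024859  0.80347566]
t5.87 tcp [ 540.4 -304.   170.8] yaw -9.78 shift [  3.8 155.6  80.9] turn z 0.02 tilt [-0.001  0.001 -1.   ] F [-0.4 -0.1 -0.2] gap 0.450 gf 0.0
```

View pics/crop1.png

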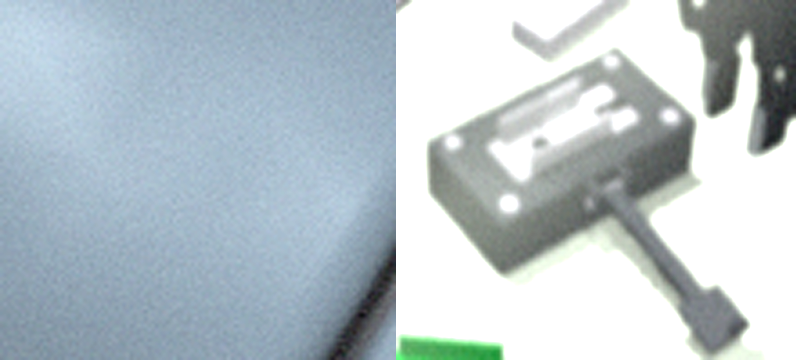

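The side view shows the bracket raised, its walls standing out of the die, and the lever down. The arm hides the die in the top view. I grasp at the middle of the walls, about (559.6, -149.4).

>>> play_rows(
  rows=[
    [[0,0,0],[1.5,31,0],0.3],
    [[0,0,0],[1.5,31,0],0.3],
    [[0,0,0],[1.5,31,0],0.3],
    [[0,0,0],[1.5,31,0],0.3],
    [[0,0,0],[1.5,31.5,0],0.3],
    [[0,0,0],[0,0,30],0.3],
    [[0,0,0],[0,0,30],0.3],
    [[0,0,0],[0,0,20],0.3],
    [[0,0,0],[0,0,0],0.3],
    [[0,0,0],[0,0,0],0.3],
    [[0,0,0],[0,0,0],0.3],
  ],
)

```text
t: 6.78
tcp_pos: [0.5602, -0.1504, 0.0912]
tool_rot: [0.085, 0.996, 0.0, -0.0]
force: [0.3, -0.1, 0.1]
finger_gap: 0.7
gripper_force: 0.0
```

```bash
python3 - <<'E'
from h import *
q,E=save("side","side2"); go(559.6,-149.4,56,-9.8); q=q[:,:,::-1]
b=cv2.resize(q[150:275,310:430],(576,600),interpolation=2)
cv2.imwrite("pics/crop2.png",np.clip(b*1.8,0,255).astype(np.uint8))
E
```

```text
t6.83 tcp [ 560.7 -150.7   91.9] yaw -9.81 shift [ 1.4  1.1 35.9] turn z -0.01 tilt [ 0.001 -0.001 -1.   ] F [ 0.8 -0.5 -0.5] gap 0.704 gf 0.0
```

View pics/crop2.png

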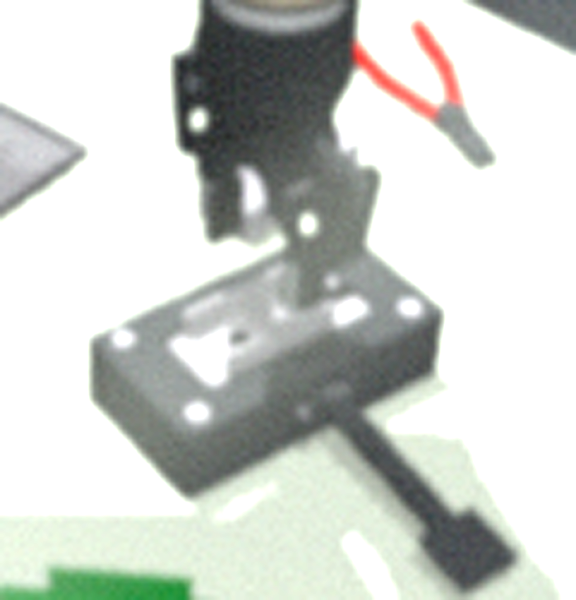

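The fingers straddle the bracket, with the near finger at crop (315,300) above the wall, so I descend.

>>> play_rows(
  rows=[
    [[0,0,0],[1,1,10],0.3],
    [[0,0,0],[0,0,8],0.3],
    [[0,0,0],[0,0,7],0.3],
    [[0,0,0],[0,0,5],0.3],
    [[0,0,0],[0,0,4],0.3],
    [[0,0,0],[0,0,2],0.3],
    [[0,0,0],[0,0,0],0.3],
    [[0,0,0],[0,0,0],0.3],
  ],
)

```text
t: 7.5
tcp_pos: [0.5593, -0.149, 0.0552]
tool_rot: [0.085, 0.996, 0.0, -0.0]
force: [0.3, 0.8, -0.3]
finger_gap: 0.698
gripper_force: 0.0
```

>>> play_rows(
  rows=[
    [[0,0,0],[0,0,0],0.5],
    [[0,0,0],[0,0,0],0.65],
    [[0,0,0],[0,0,0],0.65],
    [[0,0,0],[0,0,0],0.65],
    [[0,0,0],[0,0,0],0.65],
    [[0,0,0],[0,0,0],0.65],
  ],
  grip_force=40,
)

```text
t: 8.0
tcp_pos: [0.5596, -0.1492, 0.0558]
tool_rot: [0.085, 0.996, -0.0, 0.0]
force: [-0.2, -0.2, 5.3]
finger_gap: 0.457
gripper_force: 41.7
```

>>> play_rows(
  rows=[
    [[0,0,0],[0,0,-3],0.65],
    [[0,0,0],[0,0,-4],0.65],
    [[0,0,0],[0,0,-6],0.65],
    [[0,0,0],[0,0,-10],0.65],
    [[0,0,0],[0,0,-20],0.65],
    [[0,0,0],[0,0,-20],0.65],
    [[0,0,0],[0,0,-12],0.65],
    [[0,0,0],[0,0,0],0.65],
    [[0,0,0],[0,0,0],0.65],
  ],
  grip_force=60,
)

```text
t: 8.75
tcp_pos: [0.5597, -0.1491, 0.1314]
tool_rot: [0.085, 0.996, -0.0, 0.001]
force: [0.1, 0.3, -1.0]
finger_gap: 0.45
gripper_force: 62.7
```

```bash
python3 - <<'E'
from h import *
q,E=save("side","side3"); go(554,104.6,90,5.4); q=q[:,:,::-1]
b=cv2.resize(q[120:275,310:430],(464,600),interpolation=2)
cv2.imwrite("pics/crop3.png",np.clip(b*1.8,0,255).astype(np.uint8))
E
```

```text
t8.80 tcp [ 559.  -148.8  130.4] yaw -9.79 shift [ 48.  248.9  40.4] turn z -15.19 tilt [-0.  0. -1.] F [ 0.4 -0.7 -0.8] gap 0.455 gf 62.7
```

View pics/crop3.png

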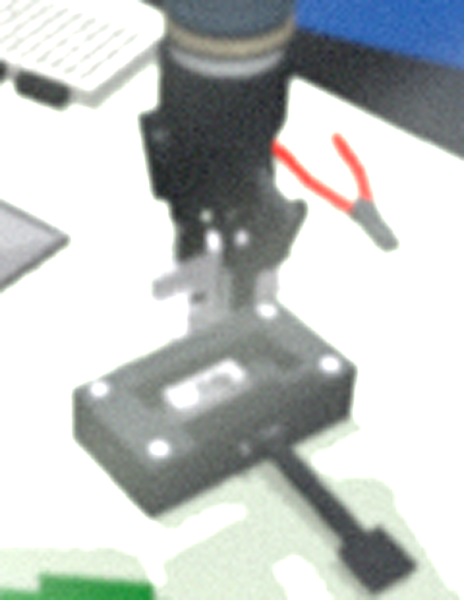

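The bracket is out of the die and hangs in the jaws at crop (165-275, 265-330). I check its level from the depth image.

```bash
python3 - <<'E'
from h import *
D=np.load("pics/side3.npy"); p=cv2.imread("pics/side3.png"); P=cloud("side",D)*1000
v,u=np.mgrid[:400,:640]
m=(u>340)&(u<390)&(v>170)&(v<215)&(P[...,2]>70)
y=np.radians(-9.8); o=np.array([559,-148.8])
d=P[...,:2]-o; X=d[...,0]*np.cos(y)+d[...,1]*np.sin(y); Y=-d[...,0]*np.sin(y)+d[...,1]*np.cos(y)
for a in range(-60,75,8):
    k=m&(X>a)&(X<a+8)&(abs(Y)<28)&(P[...,2]<140)
    if k.sum(): print(a,k.sum(),"z",np.percentile(P[...,2][k],[5,50,95]).round(0),"y",np.percentile(Y[k],[5,95]).round(0),"g",np.median(p.max(2)[k]))
E
```

```text
-44 43 z [118. 121. 123.] y [-18.  17.] g 167.0
-36 64 z [120. 122. 138.] y [-19.  19.] g 149.0
-28 58 z [119. 124. 138.] y [-19.  20.] g 109.0
-20 54 z [120. 126. 138.] y [-19.  20.] g 106.0
-12 55 z [120. 128. 139.] y [-25.  20.] g 97.0
-4 35 z [119. 124. 138.] y [-21.  21.] g 94.0
4 32 z [120. 126. 139.] y [-5. 22.] g 96.5
12 27 z [120. 130. 138.] y [-20.  21.] g 96.0
20 16 z [119. 129. 138.] y [-19. -16.] g 102.5
28 22 z [122. 133. 138.] y [-20.  20.] g 108.0
36 7 z [119. 121. 134.] y [-19.   9.] g 138.0
44 12 z [120. 121. 123.] y [-19.  -7.] g 163.5
52 13 z [117. 121. 122.] y [-18.  -6.] g 168.0
60 6 z [120. 120. 121.] y [-18.  -5.] g 182.0
```

Level, with its ends at -44 and about +61 mm from the TCP and centred across the jaws. Next I turn it and carry it over the bay.

>>> play_rows(
  rows=[
    [[0,0,-5],[0,0,0],0.65],
    [[0,0,-5],[0,0,0],0.65],
    [[0,0,-5.2],[0,0,0],0.65],
    [[0,0,0],[-1,15,0],0.65],
    [[0,0,0],[-2,25,0],0.65],
    [[0,0,0],[-2,30,0],0.65],
    [[0,0,0],[-3,35,0],0.65],
    [[0,0,0],[-3,35,0],0.65],
    [[0,0,0],[-3,35,0],0.65],
    [[0,0,0],[-2,35,0],0.65],
    [[0,0,0],[-2,28,0],0.65],
    [[0,0,0],[-0.5,15,0],0.65],
  ],
)

```text
t: 9.8
tcp_pos: [0.5518, 0.1089, 0.1293]
tool_rot: [-0.048, 0.999, 0.001, -0.001]
force: [-0.3, -0.4, -1.0]
finger_gap: 0.447
gripper_force: 62.7
```

>>> play_rows(
  rows=[
    [[0,0,0],[0,0,15],0.65],
    [[0,0,0],[0,0,25],0.65],
    [[0,0,0],[0,0,20],0.65],
    [[0,0,0],[0,0,10],0.65],
    [[0,0,0],[0,0,0],0.65],
    [[0,0,0],[0,0,0],0.65],
    [[0,0,0],[0,0,0],0.65],
  ],
)

```text
t: 10.38
tcp_pos: [0.5543, 0.1048, 0.0609]
tool_rot: [-0.047, 0.999, -0.0, 0.001]
force: [-0.2, -0.3, -1.3]
finger_gap: 0.453
gripper_force: 62.7
```

```bash
python3 - <<'E'
from h import *
p,D=save("top","top4"); q,E=save("side","side4"); go(553.5,104.6,18,5.4); p=p[:,:,::-1]; q=q[:,:,::-1]
# tray outline in side view
g=q.max(2); m=np.zeros((400,640),bool); m[140:210,225:332]=1
P=cloud("side",E); t=m&(g<100)&(P[...,2]<.03)
cs,_=cv2.findContours(t.astype(np.uint8),0,1); c=max(cs,key=cv2.contourArea)[:,0]
W=np.array([ray("side",u,v,.009)[:2] for u,v in c],np.float32); print(np.round(np.hstack([*cv2.minAreaRect(W*1000)]),1))
a=cv2.resize(p[150:260,160:300],(420,330),interpolation=2); b=cv2.resize(q[100:215,220:345],(360,330),interpolation=2)
cv2.imwrite("pics/crop4.png",np.clip(np.hstack([a,b])*1.8,0,255).astype(np.uint8))
E
```

```text
t10.48 tcp [554.7 104.6  61.4] yaw 5.38 shift [ 1.3  0.1 43.4] turn z -0.02 tilt [ 0.002  0.    -1.   ] F [-0.2 -1.  -0.6] gap 0.450 gf 62.7
[550.3 192.7 149.2 283.9   5.4]
```

View pics/crop4.png

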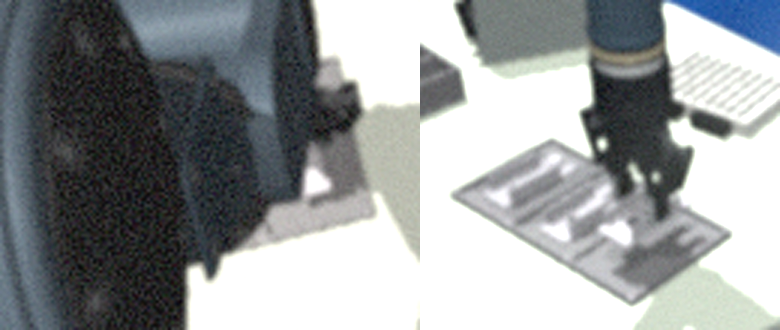

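The bracket is over the empty bay (side crop about (620,230)) and clear of its neighbour at (570,215). Both views of the tray agree within 4 mm, so I use their mean.

>>> play_rows(
  rows=[
    [[0,0,0],[2,-2,10],0.65],
    [[0,0,0],[0,0,12],0.65],
    [[0,0,0],[0,0,8],0.65],
    [[0,0,0],[0,0,4],0.65],
    [[0,0,0],[0,0,3],0.65],
    [[0,0,0],[0,0,2],0.65],
    [[0,0,0],[0,0,1],0.65],
    [[0,0,0],[0,0,1],0.65],
    [[0,0,0],[0,0,0],0.65],
    [[0,0,0],[0,0,0],0.65],
  ],
)

```text
t: 11.32
tcp_pos: [0.5522, 0.1025, 0.0195]
tool_rot: [-0.047, 0.999, -0.0, 0.0]
force: [-0.4, 0.1, -1.5]
finger_gap: 0.451
gripper_force: 62.7
```

>>> play_rows(
  rows=[
    [[0,0,0],[0,0,0.7],0.65],
    [[0,0,0],[0,0,0.7],0.65],
    [[0,0,0],[0,0,0.3],0.65],
    [[0,0,0],[0,0,0],0.65],
    [[0,0,0],[0,0,0],0.65],
  ],
)

```text
t: 11.73
tcp_pos: [0.5522, 0.1025, 0.018]
tool_rot: [-0.047, 0.999, -0.0, 0.0]
force: [0.1, 0.1, 2.4]
finger_gap: 0.454
gripper_force: 63.0
```

>>> play_rows(
  rows=[
    [[0,0,0],[0,0,0.6],0.65],
    [[0,0,0],[0,0,0],0.65],
    [[0,0,0],[0,0,0],0.65],
  ],
)

```text
t: 11.98
tcp_pos: [0.5522, 0.1025, 0.0179]
tool_rot: [-0.047, 0.999, -0.0, 0.0]
force: [-1.7, 0.9, 6.4]
finger_gap: 0.451
gripper_force: 63.7
```

>>> play_rows(
  rows=[
    [[0,0,0],[0,0,0],0.5],
    [[0,0,0],[0,0,0],0.45],
    [[0,0,0],[0,0,0],0.4],
    [[0,0,0],[0,0,0],0.35],
    [[0,0,0],[0,0,0],0.35],
    [[0,0,0],[0,0,0],0.35],
    [[0,0,0],[0,0,-5],0.35],
    [[0,0,0],[0,0,-15],0.35],
    [[0,0,0],[0,0,-30],0.35],
    [[0,0,0],[0,0,-40],0.35],
    [[0,0,0],[0,0,-40],0.35],
    [[0,0,0],[0,0,-20],0.35],
  ],
  grip_force=20,
)

```text
t: 12.98
tcp_pos: [0.554, 0.1025, 0.1717]
tool_rot: [-0.047, 0.999, -0.0, 0.003]
force: [1.3, -0.0, -0.5]
finger_gap: 0.65
gripper_force: 0.0
```

>>> play_rows(
  rows=[
    [[0,0,0],[-4,-35,0],0.35],
    [[0,0,0],[-4,-35,0],0.35],
    [[0,0,0],[-4,-35,0],0.35],
    [[0,0,0],[-4,-35,0],0.35],
    [[0,0,0],[-4,-35,0],0.35],
    [[0,0,0],[-4,-35,0],0.35],
    [[0,0,0],[-4,-35,0],0.35],
    [[0,0,0],[-4,-35,0],0.35],
    [[0,0,0],[0,0,0],0.35],
    [[0,0,0],[0,0,0],0.35],
  ],
)

```text
t: 13.82
tcp_pos: [0.6104, -0.1755, 0.1671]
tool_rot: [-0.045, 0.999, -0.0, 0.0]
force: [-0.7, 0.6, -0.2]
finger_gap: 0.651
gripper_force: 0.0
```

```bash
python3 - <<'E'
from h import *
p,D=save("top","top5"); p=p[:,:,::-1]; g=p.max(2)
def box(u0,u1,v0,v1):
    m=np.zeros((400,640),bool); m[v0:v1,u0:u1]=1; return m
for n,b in dict(new=(246,280,172,228),doneb=(208,242,180,235),donea=(173,208,188,243)).items():
    cs,_=cv2.findContours((box(*b)&(g>100)).astype(np.uint8),0,1); c=max(cs,key=cv2.contourArea)[:,0]
    W=np.array([ray("top",u,v,.012)[:2] for u,v in c],np.float32); print(n,np.round(np.hstack([*cv2.minAreaRect(W*1000)]),1))
cv2.imwrite("pics/crop5.png",np.clip(cv2.resize(p[130:260,160:380],(792,468),interpolation=2)*1.8,0,255).astype(np.uint8))
go(560,103,18,5.4)
E
```

```text
new [559.1 100.4  87.5 149.3  82.2]
doneb [559.  218.   50.1 144.1  84. ]
donea [548.4 290.7  89.1 148.   84.6]
t13.87 tcp [ 609.7 -173.6  166.9] yaw 5.32 shift [ 23.8 279.9 149.2] turn z -0.08 tilt [-0.001  0.001 -1.   ] F [-0.   0.4 -1. ] gap 0.652 gf 0.0
```

View pics/crop5.png

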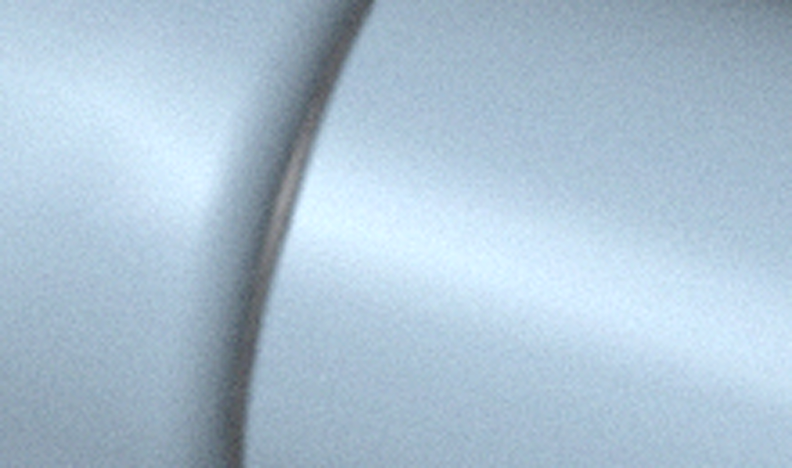

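The arm fills the top view, so that crop shows only the link. I use the side camera instead.

```bash
python3 - <<'E'
from h import *
q,E=save("side","side5"); q=q[:,:,::-1]; g=q.max(2); P=cloud("side",E)*1000
y=np.radians(5.4); o=np.array([560,103.2]); d=P[...,:2]-o
X=d[...,0]*np.cos(y)+d[...,1]*np.sin(y); Y=-d[...,0]*np.sin(y)+d[...,1]*np.cos(y)
for n,c in(("new",0),("b",92),("a",184)):
    k=(abs(X)<66)&(abs(Y-c)<40)&(g>105)&(P[...,2]<35)&(P[...,2]>3)
    pts=np.stack([X[k],Y[k]-c],1).astype(np.float32); f=k&(X<-42)
    print(n,k.sum(),np.round(np.hstack([*cv2.minAreaRect(pts)]),1),"z lip",np.median(P[...,2][f]),"z ear",np.median(P[...,2][k&(X>32)]))
cv2.imwrite("pics/crop6.png",np.clip(cv2.resize(q[130:215,220:340],(720,510),interpolation=2)*1.5,0,255).astype(np.uint8))
E
```

```text
new 380 [ 1.000e-01 -5.000e-01  1.318e+02  7.790e+01  1.000e-01] z lip 6.039809312621602 z ear 5.650109087949051
b 322 [  0.4  -0.8  76.9 130.3  89.8] z lip 5.780270276727784 z ear 5.764407789801417
a 290 [  1.1   0.8 128.9  77.7   0.5] z lip 5.5798730483965215 z ear 5.783156953554691
```

View pics/crop6.png

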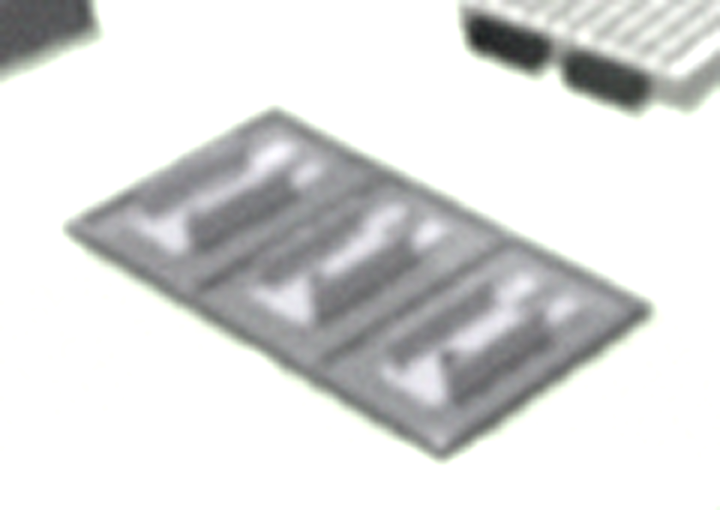

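The side view shows all three brackets lying flat with their slotted ends the same way, the new one at crop (480,340) in the middle of its bay. The arm is clear, so I hand in.

```bash
python3 -c "
from station import *
print(sign_off())"
```

```text
the job is handed in; nothing more can be done
None
```

The lever was pushed fully down to its stop and the bracket set in the empty bay, flat, open side up, straight along it and slotted end matching the others; handed in at about 14 s of the 43 s allowed.

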